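# Lock a mushroom stake into its bench holder

## Robot

A 7-joint arm with a two-finger parallel gripper is mounted at the origin on the work surface. World frame = base frame: x ahead of the robot, y to its left, z up, the work surface at z = 0. Lengths are in m, angles in rad, forces in N, time in s.
With the tool pointing down it reaches from about 0.4 to 0.875 m from the base axis. Payload 6.5 kg.
Tool frame: the origin (TCP) lies at the very end of the fingers, on their centre line; the grasp point (between the pads) lies 19 mm behind it; z points along the fingers, x is the direction in which the jaws open and shut, and the axes are right-handed (so a half turn about z gives the same grasp; the last joint's range is limited). The gripper opens to 85 mm and grips with 20 to 120 N. Pads are 22 mm wide; open, the fingers measure 114 mm over their backs; the gripper's body (76 mm by 85 mm) begins 54 mm behind the grasp point. The pads swing forward as they close: fully open they stand 13 mm farther back than shut.
Start: joints at [-1.318, 0.536, -0.004, 1.538, 0.003, 1.067, -0.071], TCP at [0.204, 0.617, 0.231] pointing down, gripper open.
Joint ranges: [-2.7, 2.7], [-0.37, 2.16], [-1.27, 1.26], [0.24, 2.4], [-1.31, 4.45], [0.19, 1.91], [-2.76, 2.76]. Speed limits (rad/s): [2.39, 2.39, 3.14, 3.14, 3.14, 3.14, 3.14].

## Interface

Orientations are given as a 3x3 rotation matrix whose columns are the frame's x, y, z axes.
In Python, from station import robot gives the robot as it stands.
- The arm moves only by the tool step_arm, never from a script. Its argument "targets" is a list of rows, each an object of numbers: "tx", "ty", "tz": the shift along the world's x, y, z in units of 60 mm (1.0 is 60 mm); "spin": the turn about the world's z in units of 10 degrees (1.0 is 10 degrees); "fingers": the closure, from -1 (fully open) to 1 (shut). In form: [{"tx": .., "ty": .., "tz": .., "spin": .., "fingers": ..}, ...]. A call has 1 to 12 rows; each row shifts and turns the commanded pose from where the row before left it; what a row does not reach is not made up. A row lasts 1/8 s, in which the tool goes at most 62.5 mm and 10.7 degrees, less where a joint would pass 70% of its speed; a pose out of reach is approached as far as the arm can. A call is refused whole if a number of a shift passes 1 or a number of a turn 1, either way. A call with a gripper value outside its range is refused whole. The fingers move at their own pace and stop on an object; the grip force is fixed at half the most. Time passes only in rows, so rows that do not move let the fingers close. It gives the time, the measured TCP pose, the force and the opening at its end, in the units of the state.
- robot.read_state(): the state, without advancing time (a new reading comes with each control period).
- robot.get_image(name): name is "scene" or "top" or "wrist"; returns the picture (480x640x3 uint8, blue, green, red); there is no depth.
- robot.camera_model(name): a dict with "fx", "fy", "cx", "cy" (pixels), "extrinsics" (4x4, takes a point from camera to world coordinates). Camera axes: x right, y down, z forward; pixel columns grow to the right and rows downward; lengths in m; the calibration is good to about 2 mm. A picture is of the moment at which its call begins: read the wrist's pose just before it. camera_model takes no time and is no camera call; for the wrist camera it gives the pose at the moment of the call.
- robot.sign_off(): hands the job in, once; it reports no verdict.
The state is a dict: "t": time; "qpos": joint angles; "joint_velocities": joint speeds; "effort": joint torques, N m; "position": TCP position; "ee_rot": TCP orientation; "force": force on the tool from outside, world axes, zero at the start; "moment": the same for the moment, N m; "width": opening from 0.0 (shut) to 1.0 (fully open).
Only numpy, scipy, OpenCV 4.12 (cv2) and the standard library are available. Lean on these libraries where they do the work, as an engineer would, in place of code of your own. Each camera call takes 0.05 s, during which the arm holds its last target. There are 200 camera calls.

## Task

Set the loose mushroom-shaped steel stake upright and fully home in the round pocket of the bench holder, lowering it in rather than dropping it. Then, with a moderate grip (no hard squeezing), turn the holder's black cam knob clockwise, seen from above, until the sprung index pin drops fully into the notch of the cam, and leave it locked there. Leave the plain round steel block, the hammer and the clear tub where they are.

Things in the scene. Friction and masses are not known exactly. Their poses are not given: they have to be found in the camera images.
- stake_mid (a point): Middle of the loose steel mushroom stake, 40 mm above its underside, on its axis (z up). 0.4 to 0.65 kg, 80 mm tall, round: foot disc 56 mm diameter x 12 mm; stem 28 mm; head 40 mm diameter from 52 to 74 mm above the underside (its middle 23 mm above this point, a good place to grip from above), domed on top. It stands on the bench left or right of the holder.
- stake_foot (a point): Centre of the stake's underside, on its axis.
- holder: Dark steel plate fixed to the bench, 130 mm (its x) by 290 mm (its y), 16 mm thick; origin at the centre of the underside. Pocket at y = +85 mm, knob axis at y = -30 mm. On the -y side a grey bracket (top 49 mm over the bench, 48 to 84 mm from the knob axis) carries the index pin; it is set at another angle round the axis each time, up to 0.38 rad off the holder's -y; its pose is not given.
- pocket (a point): Centre of the flat floor of the round pocket in the plate; axes as the holder. The pocket is 60 mm in diameter, 8 mm deep, its floor 8 mm above the bench; rim chamfered 1.5 mm. The stake's foot goes in with 2 mm to spare all round and rests on the floor.
- keeper_edge (a point): Middle of the lower front edge of the flat steel keeper (40 mm wide, 22 to 30 mm above the bench) between cam and pocket. Turning the knob slides it along the holder's +y, about 11.5 mm per rad, over the foot of the seated stake. It starts clear of the pocket's foot space and would run against a stake that is not fully down.
- knob_grip (a point): Point on the knob's upright axis at the height to grip, 70 mm above the bench. The grip is a black upright bar 52 mm long (x of this frame), 12 mm thick (y), 54 to 82 mm above the bench; x and y turn with the knob. At the start the bar lies within 0.08 rad of the holder's x. Carry things over it with room.
- cam_knob: Knob and bare metal disc cam (33 mm radius, 34 to 46 mm above the bench, one notch in its rim), one part; origin on the axis, 34 mm above the bench. It turns clockwise from above and stays where left. Turning takes 0.12 to 0.25 N m; 20 to 35 N on each finger holds it. All finger forces on it, both fingers' squeeze added, must stay below 90 N.
- pin (a joint): Travel (m) of the sprung index pin, 8 mm rod with black end button, its tip on the cam's rim; inwards positive. 0 to 0.001 at the start. As the knob turns it stays, is lifted to about -0.002, then drops into the notch: about 0.0045 fully home. The drop comes after 0.5 to 1.4 rad, different each time. It blocks turning back; going on over 0.2 rad lifts it out again.
- block_mid (a point): Middle of a plain round dark steel block, 60 mm diameter, 45 mm tall, standing on the bench on the other side of the holder from the stake. Leave alone.
- hammer: Hammer lying on the bench beyond the holder: dark steel head 75 mm long, 26 mm diameter, at the origin (on the bench under the head's middle); wooden handle 200 mm along its -x. Leave alone.
- tub: Open clear plastic tub, 120 x 150 x 90 mm, origin at the centre of its underside; beyond the holder on the right. Leave alone.
There are look-alikes about, which are no part of the job. What is shaped like the part that bears stake_mid but green or red is not meant.

How it is judged:
On the way, in this order (a step that is already met when the one before it is completed fails the run):
1. the stake stands fully home in the pocket, upright (z of stake_foot in the frame of pocket below 0.002 m and horizontal distance between stake_foot and pocket below 0.005 m and angle between stake_mid's own z axis and vertical below 0.05 rad), for 0.2 s.
2. the pin has dropped into the notch (value of joint pin above 0.0035 m), for 0.2 s.
At the end, for the whole second after the job is handed in: The stake stands upright (within 0.05 rad) in the pocket, foot within 2 mm of the floor and 5 mm of the centre, and the index pin is in the notch (pin reading above 0.0035), with everything released (all of step 1 and value of joint pin above 0.0035 m); the robot touches nothing.
It fails at once if the round block, the hammer or the tub is moved by more than 20 mm (distance of any of block_mid, hammer, tub from where it was at the start of the episode above 0.02 m).
It fails at once if the knob is squeezed or forced (finger forces on it add up to more than 90 N) (contact force between the fingers and cam_knob above 90 N).
It fails at once if the stake is dropped: let go over the pocket with its foot more than 12 mm above the pocket's floor (horizontal distance between stake_foot and pocket below 0.03 m and z of stake_foot in the frame of pocket above 0.012 m and contact force between the fingers and anything else below 0.5 N).
It also fails if it takes over 64 s, if anything falls off the work surface, if the arm or the gripper's body presses on something with over 40 N, if the wrist force passes 120 N, or if a joint passes its speed limit or range.

## Working session

There is one attempt and no reset: what is moved stays moved. The work goes in short steps, Python scripts to look and compute and a tool call to move; the robot and the scene stay as the last step left them, time stands still between calls to the robot, and variables do not carry over. Pictures are saved under pics/ and viewed, about 8 in all and at most 12, crops included, and the job is handed in when it is done.

Besides the shell and the picture viewer there is one more tool, called as a command line: name --argument value ..., lists and objects as JSON in quotes. step_arm: Moves the arm, as the interface text tells. Its arguments: {"type":"object","properties":{"targets":{"type":"array"}},"required":["targets"]}

```bash
mkdir -p pics
cat > h.py <<'E'
import numpy as np, cv2
from station import robot
def ray(m,u,v,z):
    E=np.array(m["extrinsics"]); d=E[:3,:3]@np.array([(u-m["cx"])/m["fx"],(v-m["cy"])/m["fy"],1.]); o=E[:3,3]
    return o+d*(z-o[2])/d[2]
def proj(m,p):
    E=np.array(m["extrinsics"]); c=E[:3,:3].T@(np.array(p)-E[:3,3]); return m["fx"]*c[0]/c[2]+m["cx"], m["fy"]*c[1]/c[2]+m["cy"]
E
python3 - <<'E'
from h import *
for n in ("scene","top"):
    im=robot.get_image(n); cv2.imwrite(f"pics/{n}0.png",im); m=robot.camera_model(n); print(n,m["fx"],np.round(np.array(m["extrinsics"]),3).tolist())
s=robot.read_state(); print(s["t"],s["position"],np.round(s["ee_rot"],3).tolist(),s["force"],s["width"])
E
```

```text
scene 535.9362208054059 [[0.682, 0.448, -0.578, 1.276], [0.731, -0.403, 0.55, -0.666], [0.014, -0.798, -0.602, 0.723], [0.0, 0.0, 0.0, 1.0]]
top 459.8160281028476 [[0.012, -0.995, 0.1, 0.549], [-1.0, -0.011, 0.012, -0.05], [-0.011, -0.101, -0.995, 0.994], [0.0, 0.0, 0.0, 1.0]]
0.1 [0.20353854 0.61671183 0.23049709] [[0.313, 0.95, -0.0], [0.95, -0.313, -0.002], [-0.002, 0.0, -1.0]] [-0.87917114  0.12821761  0.36594465] 1.0005318210943477
```

View pics/top0.png

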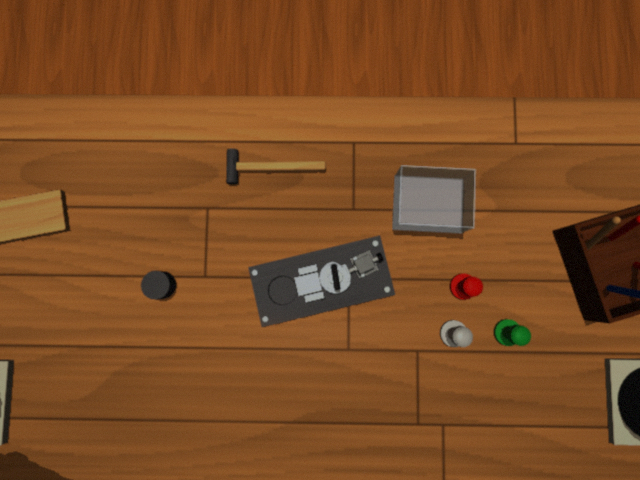

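View pics/scene0.png

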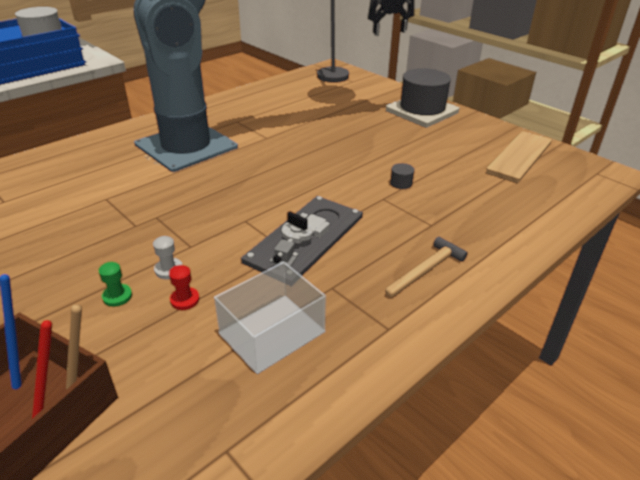

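The top view shows the holder's plate corners at about (250,268), (380,237), (394,294) and (263,325). The steel stake's foot is near (455,333), the red one near (465,287) and the green one near (508,332). The block, hammer and tub are well clear.

```bash
python3 - <<'E'
from h import *
im=cv2.imread("pics/top0.png"); m=robot.camera_model("top")
# plate by darkness
g=im.max(2); msk=((g<75)).astype(np.uint8); msk[:,:235]=0; msk[:,410:]=0; msk[:225]=0; msk[340:]=0
msk=cv2.morphologyEx(msk,cv2.MORPH_CLOSE,np.ones((9,9)));msk=cv2.morphologyEx(msk,cv2.MORPH_OPEN,np.ones((9,9)))
c=max(cv2.findContours(msk,0,1)[0],key=cv2.contourArea); P=np.array([ray(m,*p[0],0.016)[:2] for p in c],np.float32)
r=cv2.minAreaRect(P); print("plate",r); B=cv2.boxPoints(r); print(B)
# screws/pocket etc. from colour
hsv=cv2.cvtColor(im,cv2.COLOR_BGR2HSV)
sm=((hsv[...,1]<40)&(hsv[...,2]>110)).astype(np.uint8)
n,l,st,ce=cv2.connectedComponentsWithStats(sm)
for i in range(1,n):
    if st[i,4]>5 and 240<ce[i][0]<500 and 220<ce[i][1]<360: print(st[i],ce[i],ray(m,*ce[i],0.016)[:2])
E
python3 - <<'E'
import cv2
im=cv2.imread("pics/top0.png"); cv2.imwrite("pics/top0c.png",cv2.resize(im[225:365,240:540],None,fx=2.66,fy=2.66,interpolation=2))
E
```

```text
plate ((0.5602295994758606, -0.03941664099693298), (0.12894579768180847, 0.28989771008491516), 13.980177879333496)
[[ 0.46264875  0.08566298]
 [ 0.5326841  -0.19564779]
 [ 0.65781045 -0.16449627]
 [ 0.5877751   0.11681451]]
[373 241   5   5  23] [375.         242.82608696] [ 0.64231627 -0.15357308]
[353 256   5   4  13] [354.84615385 257.84615385] [ 0.60974765 -0.11076177]
[372 257   5   4  13] [374.30769231 258.76923077] [ 0.60825425 -0.15211122]
[ 294  262   63   40 1328] [320.84412651 280.27936747] [ 0.56134692 -0.03900451]
[252 270   6   6  26] [254.19230769 272.23076923] [0.57670108 0.10286914]
[361 274   4   3  11] [362.36363636 274.90909091] [ 0.57373119 -0.12684644]
[384 287   6   5  25] [386.6  288.96] [ 0.54474319 -0.17805731]
[262 316   6   6  26] [264.65384615 318.65384615] [0.47952001 0.07823016]
[441 321  22  24 171] [448.16374269 328.97660819] [ 0.46311723 -0.30635521]
[454 327  18  19 259] [462.50965251 336.54826255] [ 0.44792973 -0.33595199]
```

View pics/top0c.png

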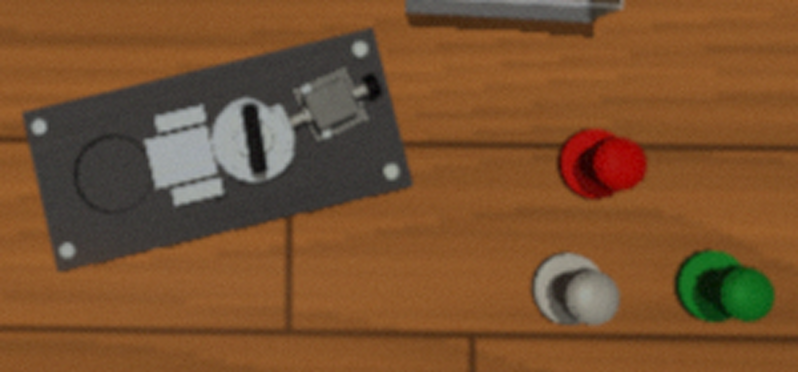

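The crop confirms the layout. From the screws, the plate centre is about (0.561,-0.038) and the holder yaw about 0.25 rad. That puts the pocket near (0.540,0.045) and the knob near (0.568,-0.067). I'll move over the stake, with the jaws diagonal to clear the red and green ones.

step_arm --targets '[{"tx":1,"ty":-0.9,"spin":-1},{"tx":1,"ty":-0.9,"spin":-1},{"tx":1,"ty":-0.9,"spin":-0.7},{"tx":1,"ty":-0.9},{"tx":1,"ty":-0.9},{"ty":-0.96},{"ty":-0.96},{"ty":-0.96},{"ty":-0.96},{"ty":-0.96},{"ty":-0.96}]'

```text
invalid input at $.targets[0]: expected keys tx, ty, tz, spin, fingers
```

step_arm --targets '[{"tx":-0.13,"ty":-0.86},{"tx":-0.13,"ty":-0.86},{"tx":-0.13,"ty":-0.86},{"tx":-0.13,"ty":-0.86},{"tx":-0.13,"ty":-0.86},{"tx":-0.13,"ty":-0.86},{}]'

```text
invalid input at $.targets[0]: expected keys tx, ty, tz, spin, fingers
```

Run:
```python
from h import *
m=robot.camera_model("top")
print("foot",ray(m,454.3,333.6,.012),"head",ray(m,462.5,336.5,.066))
s=robot.read_state(); print(s["t"],s["position"],np.round(s["ee_rot"],3).tolist(),s["force"])
w=robot.camera_model("wrist"); print(np.round(np.array(w["extrinsics"]),3).tolist(), w["fx"])
im=robot.get_image("wrist"); cv2.imwrite("pics/w1.png",im)
```

```text
foot [ 0.45337626 -0.32008243  0.012     ] head [ 0.45317832 -0.32129215  0.066     ]
0.1 [0.20353854 0.61671183 0.23049709] [[0.313, 0.95, -0.0], [0.95, -0.313, -0.002], [-0.002, 0.0, -1.0]] [-0.87917114  0.12821761  0.36594465]
[[0.313, 0.913, 0.263, 0.137], [0.95, -0.3, -0.089, 0.639], [-0.002, 0.278, -0.961, 0.373], [0.0, 0.0, 0.0, 1.0]] 344.919672766985
```

View pics/w1.png

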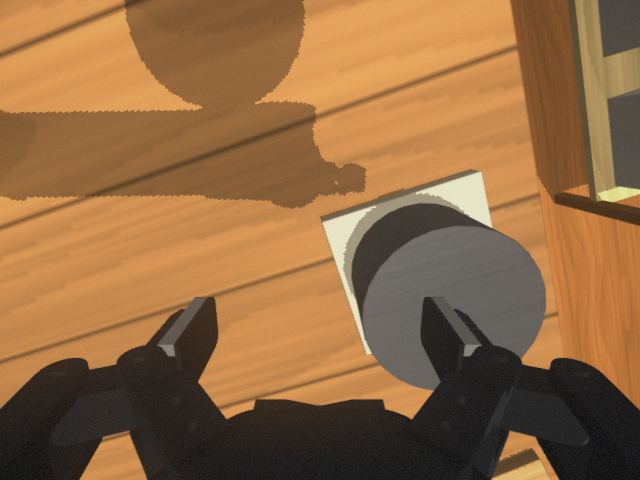

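The moves were refused because every row needs all five keys, so this picture only shows the start pose, with a grey pot off to the side. I'll resend them in full.

step_arm --targets '[{"tx":1,"ty":-0.9,"tz":0,"spin":-1,"fingers":-1},{"tx":1,"ty":-0.9,"tz":0,"spin":-1,"fingers":-1},{"tx":1,"ty":-0.9,"tz":0,"spin":-0.7,"fingers":-1},{"tx":1,"ty":-0.9,"tz":0,"spin":0,"fingers":-1},{"tx":1,"ty":-0.9,"tz":0,"spin":0,"fingers":-1},{"tx":0,"ty":-0.96,"tz":0,"spin":0,"fingers":-1},{"tx":0,"ty":-0.96,"tz":0,"spin":0,"fingers":-1},{"tx":0,"ty":-0.96,"tz":0,"spin":0,"fingers":-1},{"tx":0,"ty":-0.96,"tz":0,"spin":0,"fingers":-1},{"tx":0,"ty":-0.96,"tz":0,"spin":0,"fingers":-1},{"tx":0,"ty":-0.96,"tz":0,"spin":0,"fingers":-1}]'

```text
t: 1.52
position: [0.4357, 0.0608, 0.2314]
ee_rot: [[0.71, 0.704, 0.0], [0.704, -0.71, 0.0], [0.0, 0.0, -1.0]]
force: [0.6, 0.2, -0.3]
width: 1.002
```

step_arm --targets '[{"tx":-0.13,"ty":-0.86,"tz":0,"spin":0,"fingers":-1},{"tx":-0.13,"ty":-0.86,"tz":0,"spin":0,"fingers":-1},{"tx":-0.13,"ty":-0.86,"tz":0,"spin":0,"fingers":-1},{"tx":-0.13,"ty":-0.86,"tz":0,"spin":0,"fingers":-1},{"tx":-0.13,"ty":-0.86,"tz":0,"spin":0,"fingers":-1},{"tx":-0.13,"ty":-0.86,"tz":0,"spin":0,"fingers":-1},{"tx":0,"ty":0,"tz":0,"spin":0,"fingers":-1}]'

```text
t: 2.4
position: [0.3878, -0.2509, 0.2315]
ee_rot: [[0.715, 0.699, -0.0], [0.699, -0.715, -0.002], [-0.001, 0.001, -1.0]]
force: [-0.2, 1.2, -1.3]
width: 1.002
```

Run:
```python
from h import *
s=robot.read_state(); print(s["t"],s["position"],np.round(s["ee_rot"],3).tolist(),s["force"],s["qpos"])
w=robot.camera_model("wrist"); im=robot.get_image("wrist"); cv2.imwrite("pics/w2.png",im)
np.save("w2.npy",np.array(w["extrinsics"]))
for p in [(.453,-.321,.08),(.453,-.321,0.012)]: print(proj(w,p))
```

```text
2.4 [ 0.38782036 -0.25090469  0.23149756] [[0.715, 0.699, -0.0], [0.699, -0.715, -0.002], [-0.001, 0.001, -1.0]] [-0.19431988  1.15373065 -1.26274218] [-0.00684961  0.23186399  0.56024901  2.0432191  -0.15360435  0.90567321
  1.41008841]
(np.float64(316.276130632297), np.float64(321.8551585511693))
(np.float64(316.8073204223237), np.float64(291.75453707494023))
```

View pics/w2.png

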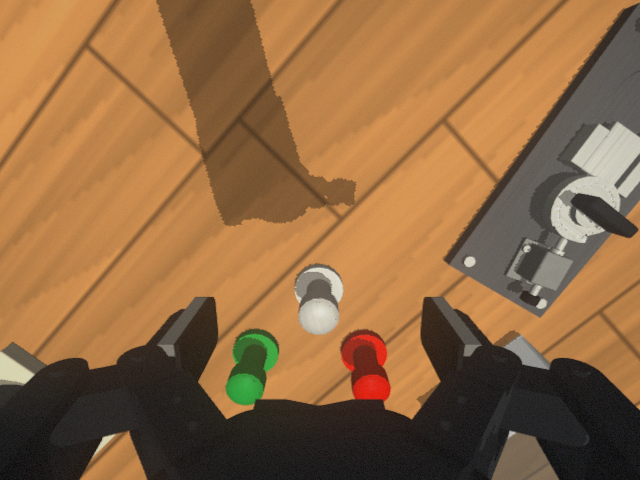

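The wrist view shows the silver stake with its foot at about (319,287) and head at (319,316). Green and red are below left and below right, so the left/right jaws clear them.

Run:
```python
from h import *
w=robot.camera_model("wrist"); w["extrinsics"]=np.load("w2.npy"); im=cv2.imread("pics/w2.png"); hsv=cv2.cvtColor(im,cv2.COLOR_BGR2HSV)
def circ(w,im,u0,v0,u1,v1,thr=150):
    hsv=cv2.cvtColor(im,cv2.COLOR_BGR2HSV); k=np.zeros(im.shape[:2],np.uint8); k[v0:v1,u0:u1]=((hsv[...,1]<60)&(hsv[...,2]>thr))[v0:v1,u0:u1]; return k
k=circ(w,im,280,255,360,345,90); n,l,st,ce=cv2.connectedComponentsWithStats(k); i=1+st[1:,4].argmax(); x,y,ww,hh,_=st[i]; print(st[i],ce[i])
# foot disc: width extremes at z=.012; upper rows
r=(l==i); rows=[(v,np.where(r[v])[0].min(),np.where(r[v])[0].max()) for v in range(y,y+hh)]
a,b=ray(w,x,288,.012),ray(w,x+ww-1,288,.012); print("foot diam",np.linalg.norm(a-b),(a+b)/2)
hr=[q for q in rows if q[0]>305]; q=max(hr,key=lambda q:q[2]-q[1]); print(q); c=(q[1]+q[2])/2
print("head",ray(w,c,q[0],.066), "lowest", ray(w,c,y+hh,.066))
```

```text
[ 295  265   48   70 2620] [318.4129771  298.22938931]
foot diam 0.053578894970968856 [ 0.45112195 -0.31631625  0.012     ]
(315, np.int64(299), np.int64(338))
head [ 0.45470418 -0.31976172  0.066     ] lowest [ 0.47043093 -0.33584125  0.066     ]
```

step_arm --targets '[{"tx":0.55,"ty":-0.57,"tz":0,"spin":0,"fingers":-1},{"tx":0.54,"ty":-0.57,"tz":-0.3,"spin":0,"fingers":-1},{"tx":0,"ty":0,"tz":-0.6,"spin":0,"fingers":-1},{"tx":0,"ty":0,"tz":-0.6,"spin":0,"fingers":-1},{"tx":0,"ty":0,"tz":0,"spin":0,"fingers":-1},{"tx":0,"ty":0,"tz":0,"spin":0,"fingers":-1}]'

```text
t: 3.2
position: [0.4555, -0.315, 0.1424]
ee_rot: [[0.71, 0.705, 0.001], [0.705, -0.71, -0.0], [0.001, 0.001, -1.0]]
force: [0.5, -0.2, 0.4]
width: 0.999
```

Run:
```python
from h import *
s=robot.read_state(); print(s["t"],s["position"],s["force"])
w=robot.camera_model("wrist"); im=robot.get_image("wrist"); cv2.imwrite("pics/w3.png",im)
np.save("w3.npy",np.array(w["extrinsics"]))
hsv=cv2.cvtColor(im,cv2.COLOR_BGR2HSV); k=((hsv[...,1]<60)&(hsv[...,2]>90)).astype(np.uint8); 
k[:,:230]=0;k[:,410:]=0
n,l,st,ce=cv2.connectedComponentsWithStats(k)
for i in range(1,n):
    if st[i,4]>300: print(st[i],ce[i])
for p in [(.453,-.319,.08),(.453,-.319,0.063),(.453,-.319,0.012)]: print(proj(w,p))
```

```text
3.2 [ 0.45547927 -0.31500362  0.14242494] [ 0.51040903 -0.20937757  0.38675026]
[ 280  195   67   88 4620] [312.86515152 237.99025974]
(np.float64(311.034156961082), np.float64(259.1592971756736))
(np.float64(311.5714666517115), np.float64(250.84076758580605))
(np.float64(312.8108771526053), np.float64(231.6524426672698))
```

View pics/w3.png

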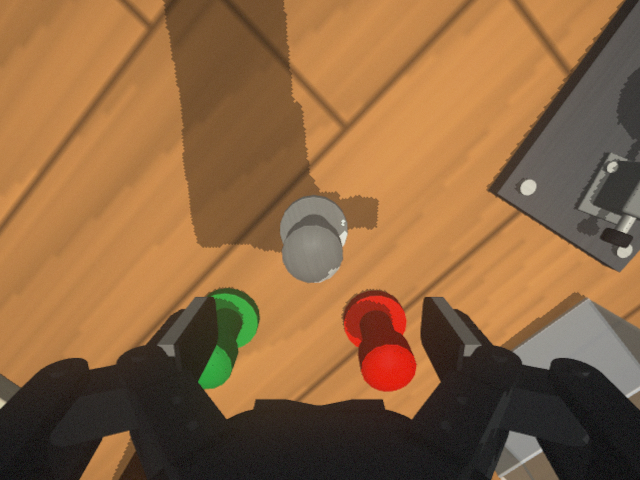

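The head is centred near (312,251), matching the prediction for a stake at (0.453,-0.319), and the fingers pass clear of green and red. Now down and grip.

step_arm --targets '[{"tx":-0.04,"ty":-0.07,"tz":-0.5,"spin":0,"fingers":-1},{"tx":0,"ty":0,"tz":-0.5,"spin":0,"fingers":-1},{"tx":0,"ty":0,"tz":-0.5,"spin":0,"fingers":-1},{"tx":0,"ty":0,"tz":-0.13,"spin":0,"fingers":-1},{"tx":0,"ty":0,"tz":0,"spin":0,"fingers":-1},{"tx":0,"ty":0,"tz":0,"spin":0,"fingers":-0.2},{"tx":0,"ty":0,"tz":0,"spin":0,"fingers":-0.2},{"tx":0,"ty":0,"tz":0,"spin":0,"fingers":-0.2},{"tx":0,"ty":0,"tz":0,"spin":0,"fingers":-0.2}]'

```text
t: 4.38
position: [0.4523, -0.3197, 0.0437]
ee_rot: [[0.71, 0.704, 0.0], [0.704, -0.71, -0.0], [0.0, 0.0, -1.0]]
force: [-0.6, -0.6, 0.0]
width: 0.597
```

step_arm --targets '[{"tx":0,"ty":0,"tz":0,"spin":0,"fingers":1},{"tx":0,"ty":0,"tz":0,"spin":0,"fingers":1},{"tx":0,"ty":0,"tz":0,"spin":0,"fingers":1},{"tx":0,"ty":0,"tz":0,"spin":0,"fingers":1}]'

```text
t: 4.88
position: [0.4526, -0.3195, 0.0438]
ee_rot: [[0.71, 0.704, 0.001], [0.704, -0.71, 0.0], [0.0, 0.0, -1.0]]
force: [0.2, 1.1, 5.4]
width: 0.452
```

Gripped at width 0.45, about 38 mm, which fits the 40 mm head. Next I lift it and carry it high to the pocket.

step_arm --targets '[{"tx":0,"ty":0,"tz":0.3,"spin":0,"fingers":1},{"tx":0,"ty":0,"tz":0.7,"spin":0,"fingers":1},{"tx":0,"ty":0,"tz":0.8,"spin":0,"fingers":1},{"tx":0,"ty":0,"tz":0.7,"spin":0,"fingers":1},{"tx":0.1,"ty":0.4,"tz":0,"spin":0.5,"fingers":1},{"tx":0.15,"ty":0.6,"tz":0,"spin":0.8,"fingers":1},{"tx":0.2,"ty":0.8,"tz":0,"spin":0.8,"fingers":1},{"tx":0.2,"ty":0.8,"tz":0,"spin":0.8,"fingers":1},{"tx":0.2,"ty":0.8,"tz":0,"spin":0.8,"fingers":1},{"tx":0.2,"ty":0.8,"tz":0,"spin":0.8,"fingers":1},{"tx":0.2,"ty":0.8,"tz":0,"spin":0.8,"fingers":1},{"tx":0.2,"ty":0.87,"tz":0,"spin":0.7,"fingers":1}]'

```text
t: 6.38
position: [0.538, 0.0342, 0.1928]
ee_rot: [[-0.259, 0.966, -0.002], [0.966, 0.259, -0.001], [-0.0, -0.002, -1.0]]
force: [0.5, -0.5, -5.2]
width: 0.447
```

step_arm --targets '[{"tx":0,"ty":0,"tz":0,"spin":0,"fingers":1},{"tx":0,"ty":0,"tz":0,"spin":0,"fingers":1}]'

```text
t: 6.62
position: [0.5379, 0.0325, 0.1927]
ee_rot: [[-0.255, 0.967, -0.002], [0.967, 0.255, -0.001], [-0.0, -0.003, -1.0]]
force: [0.8, -1.7, -5.9]
width: 0.45
```

Run:
```python
from h import *
s=robot.read_state(); print(s["t"],s["position"],s["force"],s["width"],s["qpos"])
w=robot.camera_model("wrist"); im=robot.get_image("wrist"); cv2.imwrite("pics/w4.png",im)
np.save("w4.npy",np.array(w["extrinsics"]))
for p in [(.5397,.0447,.016),(.5682,-.0667,.082)]: print(proj(w,p))
```

```text
6.625 [0.53785221 0.03249084 0.19266249] [ 0.75219308 -1.6709871  -5.85966397] 0.44958070659901855 [-0.31460279  0.40087499  0.21575274  1.8785017  -0.10808756  0.8759946
  1.78301469]
(np.float64(330.4081710189317), np.float64(223.57154467572335))
(np.float64(183.1605905062154), np.float64(241.93886764611062))
```

View pics/w4.png

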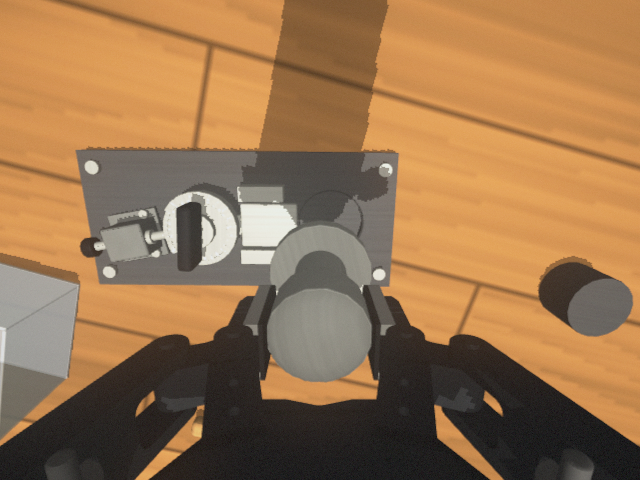

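The wrist view shows the plate screws at (92,167), (386,171), (110,272) and (379,275). The pocket rim is around (332,222), the bar top near (188,237), and the held stake's foot is centred at u≈319. I'll measure from these.

Run:
```python
from h import *
w=robot.camera_model("wrist"); w["extrinsics"]=np.load("w4.npy"); im=cv2.imread("pics/w4.png"); hsv=cv2.cvtColor(im,cv2.COLOR_BGR2HSV)
k=((hsv[...,1]<40)&(hsv[...,2]>120)).astype(np.uint8); n,l,st,ce=cv2.connectedComponentsWithStats(k); S=[]
for g in [(92,167),(386,171),(110,272),(379,275)]:
    i=1+np.argmin(np.hypot(*(ce[1:]-g).T)); S.append(ray(w,*ce[i],.016)[:2]); print(ce[i],st[i,4],S[-1])
S=np.array(S); c=S.mean(0); d=(S[1]-S[0])+(S[3]-S[2]); y=d/np.linalg.norm(d); print("c",c,"y",y,np.arctan2(-y[0],y[1]),"pocket",c+.085*y,"knob",c-.03*y)
# knob bar top: dark pixels
b=((hsv[...,2]<45)).astype(np.uint8); b[:,:165]=0;b[:,215:]=0;b[:190]=0;b[285:]=0
ct=max(cv2.findContours(b,0,1)[0],key=cv2.contourArea); r=cv2.minAreaRect(ct); print(r)
# foot of stake: hsv grey, lateral extents at z .161
a=ray(w,270,272,.155);e=ray(w,369,272,.155);print(np.linalg.norm(a-e),(a+e)/2)
s=cv2.resize(im[130:300,60:420],None,fx=2.2,fy=2.2,interpolation=2); cv2.imwrite("pics/w4c.png",s)
t=robot.get_image("top"); cv2.imwrite("pics/t4.png",t)
```

```text
[ 90.97727273 166.96022727] 176 [ 0.54458505 -0.17982922]
[364. 169.] 3 [0.48270654 0.06075338]
[108.67625899 271.69784173] 139 [ 0.64317407 -0.15467205]
[377. 282.] 1 [0.58550092 0.10554912]
c [ 0.56399164 -0.04204969] y [-0.23219518  0.97266921] 0.23433394038078392 pocket [0.54425505 0.04062719] knob [ 0.5709575  -0.07122977]Traceback (most recent call last):
  File "<stdin>", line 9, in <module>
ValueError: max() iterable argument is empty
```

Run:
```python
from h import *
w=robot.camera_model("wrist"); w["extrinsics"]=np.load("w4.npy"); im=cv2.imread("pics/w4.png"); g=cv2.cvtColor(im,cv2.COLOR_BGR2GRAY)
S=[]
for u,v in [(92,167),(386,171),(110,272),(379,275)]:
    p=g[v-11:v+12,u-11:u+12]; t=cv2.threshold(p,0,1,cv2.THRESH_OTSU)[1]; n,l,st,ce=cv2.connectedComponentsWithStats(t); 
    i=1+st[1:,4].argmax(); c=ce[i]+[u-11,v-11]; S.append(ray(w,*c,.016)[:2]); print(c,st[i],S[-1])
b=(g<50).astype(np.uint8); b[:,:165]=0;b[:,215:]=0;b[:190]=0;b[285:]=0
ct=max(cv2.findContours(b,0,1)[0],key=cv2.contourArea); print(cv2.minAreaRect(ct))
a=ray(w,270,272,.155);e=ray(w,369,272,.155);print(np.linalg.norm(a-e),(a+e)/2)
cv2.imwrite("pics/w4c.png",cv2.resize(im[130:300,60:420],None,fx=2.2,fy=2.2,interpolation=2))
```

```text
[ 91. 167.] [  4   5  13  13 143] [ 0.54461569 -0.17980636]
[385.71917808 169.34931507] [  4   3  14  14 146] [0.47793848 0.07996292]
[108.6036036  271.82882883] [  4   6  12  11 111] [ 0.64333247 -0.15472862]
[378.69369369 274.1981982 ] [  5   5  12  11 111] [0.57710829 0.10466367]Traceback (most recent call last):
  File "<stdin>", line 8, in <module>
ValueError: max() iterable argument is empty
```

Run:
```python
from h import *
w=robot.camera_model("wrist"); w["extrinsics"]=np.load("w4.npy"); im=cv2.imread("pics/w4.png"); g=cv2.cvtColor(im,cv2.COLOR_BGR2GRAY)
T=np.array([.53785,.03249]); jx=np.array([-.255,.967]); ty=np.array([.967,.255])
print(g[215:240,319].tolist()); print(g[272,255:285].tolist(), g[272,355:385].tolist())
for z in (.149,.161):
  for v in (222,224,226,228):
    p=ray(w,319.5,v,z)[:2]-T; print(z,v,p@jx,p@ty+.028)
  print([float((ray(w,u,265,z)[:2]-T)@jx) for u in (270,369)])
print(g[190:285:10,165:215:3])
print(proj(w,(.5397,.0449,.016)))
```

```text
[80, 80, 76, 75, 78, 87, 94, 97, 97, 108, 140, 151, 146, 149, 147, 146, 148, 149, 147, 146, 148, 148, 148, 150, 147]
[112, 116, 112, 113, 113, 114, 111, 115, 112, 113, 113, 117, 114, 114, 120, 141, 149, 150, 149, 149, 146, 146, 149, 150, 152, 149, 148, 146, 153, 150] [146, 145, 143, 145, 144, 146, 147, 144, 148, 150, 148, 147, 150, 151, 150, 149, 120, 92, 162, 221, 228, 229, 227, 227, 229, 229, 229, 227, 227, 205]
0.149 222 0.0007626279188703558 0.000879586991930241
0.149 224 0.0007645959552324954 0.002018719217854164
0.149 226 0.0007665704381836251 0.003161582836861434
0.149 228 0.0007685513994508172 0.004308196213109416
[-0.027670169823868176, 0.029275721615904363]
0.161 222 0.0007451979906936126 -0.0018727933117452002
0.161 224 0.0007470396311400314 -0.00080682114707906
0.161 226 0.0007488873041472787 0.0002626427642620395
0.161 228 0.0007507410394047348 0.0013356156070089588
[-0.025861520937619058, 0.02742705591539879]
[[108 113 113 108 109 109 111  87  80  82  90  90  94  95  83  82  83]
 [111 109 169 220 225 225 223 226 229 142 144 143 144 145 231 223 227]
 [205 221 221 225  60  61  60  60  62  55  55  59 105 144 228 225 225]
 [219 215 225 223  64  66  68  73  66  57  56  57 103 225 174 101 161]
 [218 217 224 223  74  64  66  67  63  56  59  55  84 226 226 231 151]
 [ 84 216 216 221  93  65  69  69  64  56  52  56  82 223 224 219 214]
 [158  90 216 231 122  63  65  72  63  59  59  53  82 144 227 224 222]
 [108 109 109 106  86  62  66  71  63  58  58  59 130 218 225 225 225]
 [110 110 109 111 111  72  69  68  68  94 113 113 113 112 110 113 116]
 [113 111 112 114 113 112 110 114 113 114 115 117 112 113 109 112 114]]
(np.float64(330.6109087727961), np.float64(223.6240769110755))
```

The foot sits within 1 mm of the tool axis. The screws seen from the wrist give the same pocket position as the top view, (0.540,0.045). I'll align and lower to just above the plate.

step_arm --targets '[{"tx":0.04,"ty":0.2,"tz":-0.3,"spin":0,"fingers":1},{"tx":0,"ty":0,"tz":-0.6,"spin":0,"fingers":1},{"tx":0,"ty":0,"tz":-0.6,"spin":0,"fingers":1},{"tx":0,"ty":0,"tz":-0.4,"spin":0,"fingers":1},{"tx":0,"ty":0,"tz":0,"spin":0,"fingers":1},{"tx":0,"ty":0,"tz":0,"spin":0,"fingers":1}]'

```text
t: 7.42
position: [0.5421, 0.0446, 0.0798]
ee_rot: [[-0.254, 0.967, 0.001], [0.967, 0.254, 0.0], [-0.0, 0.001, -1.0]]
force: [-0.1, 0.6, -4.8]
width: 0.451
```

step_arm --targets '[{"tx":-0.03,"ty":-0.005,"tz":-0.1,"spin":0,"fingers":1},{"tx":0,"ty":0,"tz":-0.1,"spin":0,"fingers":1},{"tx":0,"ty":0,"tz":0,"spin":0,"fingers":1},{"tx":0,"ty":0,"tz":0,"spin":0,"fingers":1}]'

```text
t: 7.92
position: [0.54, 0.0443, 0.0676]
ee_rot: [[-0.254, 0.967, 0.0], [0.967, 0.254, 0.0], [-0.0, 0.0, -1.0]]
force: [0.6, 0.5, -5.7]
width: 0.451
```

Run:
```python
from h import *
s=robot.read_state(); print(s["t"],s["position"],np.round(s["ee_rot"],3).tolist(),s["force"])
w=robot.camera_model("wrist"); im=robot.get_image("wrist"); np.save("w5.npy",np.array(w["extrinsics"])); cv2.imwrite("pics/w5.png",im)
print(proj(w,(.5397,.0449,.016)))
cv2.imwrite("pics/w5c.png",cv2.resize(im[100:400,160:480],None,fx=2,fy=2,interpolation=2))
```

```text
7.925 [0.53995094 0.0443083  0.0676134 ] [[-0.254, 0.967, 0.0], [0.967, 0.254, 0.0], [-0.0, 0.0, -1.0]] [ 0.55628959  0.46452839 -5.68955308]
(np.float64(319.2130490586287), np.float64(262.92172791635835))
```

View pics/w5c.png

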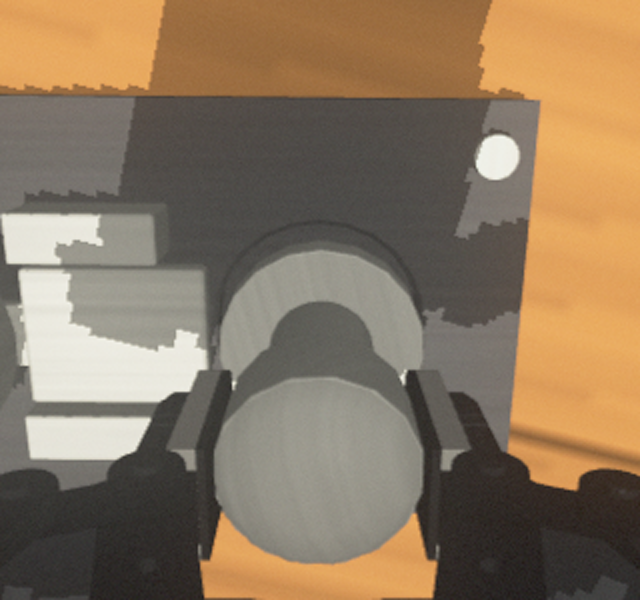

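The foot sits centrally over the pocket rim, which is visible evenly around it. I'll lower slowly.

step_arm --targets '[{"tx":0.005,"ty":0,"tz":-0.08,"spin":0,"fingers":1},{"tx":0,"ty":0,"tz":-0.08,"spin":0,"fingers":1},{"tx":0,"ty":0,"tz":-0.06,"spin":0,"fingers":1},{"tx":0,"ty":0,"tz":-0.03,"spin":0,"fingers":1},{"tx":0,"ty":0,"tz":0,"spin":0,"fingers":1},{"tx":0,"ty":0,"tz":0,"spin":0,"fingers":1}]'

```text
t: 8.72
position: [0.5402, 0.0443, 0.0526]
ee_rot: [[-0.254, 0.967, 0.0], [0.967, 0.254, 0.0], [-0.0, 0.0, -1.0]]
force: [1.3, 0.7, -4.9]
width: 0.45
```

step_arm --targets '[{"tx":0,"ty":0,"tz":-0.02,"spin":0,"fingers":1},{"tx":0,"ty":0,"tz":0,"spin":0,"fingers":1},{"tx":0,"ty":0,"tz":0,"spin":0,"fingers":1}]'

```text
t: 9.1
position: [0.5405, 0.0445, 0.0518]
ee_rot: [[-0.254, 0.967, 0.001], [0.967, 0.254, 0.0], [0.0, 0.001, -1.0]]
force: [-1.5, 0.9, 5.6]
width: 0.449
```

Contact came at the predicted height. I'll release gently and rise.

step_arm --targets '[{"tx":0,"ty":0,"tz":0,"spin":0,"fingers":-0.4},{"tx":0,"ty":0,"tz":0,"spin":0,"fingers":-0.4},{"tx":0,"ty":0,"tz":0,"spin":0,"fingers":-0.4},{"tx":0,"ty":0,"tz":0,"spin":0,"fingers":-0.4},{"tx":0,"ty":0,"tz":0.3,"spin":0,"fingers":-0.4},{"tx":0,"ty":0,"tz":0.6,"spin":0,"fingers":-0.4},{"tx":0,"ty":0,"tz":0.6,"spin":0,"fingers":-0.4},{"tx":0,"ty":-0.3,"tz":0.5,"spin":0,"fingers":-0.4},{"tx":0,"ty":0,"tz":0,"spin":0,"fingers":-0.4},{"tx":0,"ty":0,"tz":0,"spin":0,"fingers":-0.4}]'

```text
t: 10.35
position: [0.5398, 0.0267, 0.1715]
ee_rot: [[-0.254, 0.967, 0.0], [0.967, 0.254, 0.0], [0.0, 0.0, -1.0]]
force: [-0.5, -0.3, 0.3]
width: 0.701
```

Run:
```python
from h import *
s=robot.read_state(); print(s["t"],s["position"],s["force"],s["width"])
w=robot.camera_model("wrist"); im=robot.get_image("wrist"); np.save("w6.npy",np.array(w["extrinsics"])); cv2.imwrite("pics/w6.png",im)
for p in [(.5397,.0449,.016),(.5397,.0449,.02),(.5397,.0449,.071),(.5682,-.0665,.082),(.5682,-.0665,.046)]: print(p,proj(w,p))
```

```text
10.35 [0.53983905 0.02668494 0.17148378] [-0.50258539 -0.29677617  0.30287115] 0.7012637116047777
(0.5397, 0.0449, 0.016) (np.float64(338.1295585468864), np.float64(228.13702052708135))
(0.5397, 0.0449, 0.02) (np.float64(338.37341450199784), np.float64(229.24373814083202))
(0.5397, 0.0449, 0.071) (np.float64(342.12769585027627), np.float64(246.28219550889955))
(0.5682, -0.0665, 0.082) (np.float64(180.52871400559735), np.float64(249.65300093534785))
(0.5682, -0.0665, 0.046) (np.float64(197.71097351891774), np.float64(236.11813063053833))
```

View pics/w6.png

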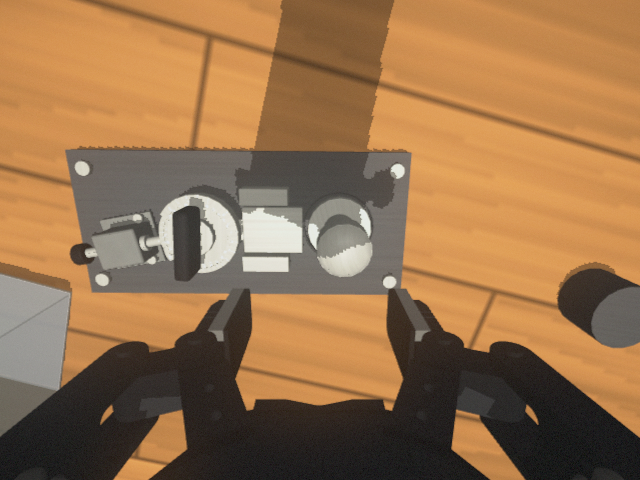

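The stake stands seated, foot at (340,227) and head at (343,250), as predicted. I'll measure the bar's axis and yaw from its left top edge and its near end.

Run:
```python
from h import *
w=robot.camera_model("wrist"); w["extrinsics"]=np.load("w6.npy"); g=cv2.cvtColor(cv2.imread("pics/w6.png"),cv2.COLOR_BGR2GRAY)
print(g[205:290:6,168:208:2])
L=[]
for v in range(218,276,3):
    r=g[v,150:190].astype(int); 
    i=np.where(r<82)[0]
    if len(i): L.append(ray(w,150+i[0]-.5,v,.082)[:2])
L=np.array(L); d=cv2.fitLine(L.astype(np.float32),cv2.DIST_HUBER,0,.001,.01).ravel(); print(d, np.degrees(np.arctan2(d[1],d[0])))
for v in (276,278,280,282): print(v,ray(w,182,v,.082))
K=np.array([.5682,-.0665]); n=np.array([-d[1],d[0]]); print("edge offset from axis",(d[2:]-K)@n)
```

```text
[[219 216 216 220 219 218 221 219 223 219 177 128 130 130 134 139 137 140
  205 229]
 [220 221 216 216  80  52  55  54  51  53  52  52  52  55  53  53 124 142
  141 225]
 [216 223 143  61  62  63  66  69  67  65  56  56  55  56  52  57 121 141
  190 215]
 [223 220 154  62  65  65  69  70  69  61  57  56  56  58  56  55 122 225
  152  98]
 [224 221 168  61  62  64  66  68  73  61  63  55  58  52  53  56 196 222
  223 222]
 [222 221 193  61  63  68  65  69  68  64  57  55  58  57  60  55 120 221
  222 221]
 [227 222 219  62  60  66  65  72  70  65  59  55  56  52  58  57 152 220
  220 220]
 [220 224 219  60  67  66  66  63  73  62  59  57  57  50  56  55 102 201
  218 220]
 [218 202 212  72  65  66  65  70  69  64  60  54  57  57  57  53  96 213
  181 211]
 [160 215 206  74  63  68  66  66  72  63  55  59  54  52  56  54  82 143
  198 222]
 [107 110 107  72  62  65  66  66  72  64  58  55  56  55  57  54 113 222
  226 217]
 [108 107 109  79  61  66  67  64  68  63  63  54  56  53  54 193 218 217
  221 215]
 [107 107 108  89  63  60  63  67  70  64  60  57  78 105 106 109 110 109
  111 109]
 [106 107 105 105 106 106 111 107 109 108 107 108 106 105 107 105 105 103
  108 104]
 [110 108 108 108 109 110 110 110 111 112 108 111 110 108 111 106 107 110
  110 108]]
[ 0.86389387  0.5036739   0.5700277  -0.07730678] 30.243362
276 [ 0.58782035 -0.06251751  0.082     ]
278 [ 0.58936688 -0.06228602  0.082     ]
280 [ 0.59091877 -0.06205372  0.082     ]
282 [ 0.59247605 -0.06182061  0.082     ]
edge offset from axis -0.010256477917723368
```

Run:
```python
from h import *
w=robot.camera_model("wrist"); w["extrinsics"]=np.load("w6.npy")
a=ray(w,172.7,218,.082);b=ray(w,174.2,276,.082);d=(b-a)[:2];print(np.degrees(np.arctan2(d[1],d[0])))
d/=np.linalg.norm(d);n=np.array([-d[1],d[0]]);K=np.array([.5682,-.0665]);print((a[:2]-K)@n,(b[:2]-K)@n)
for v in (214,215,216,280,281): print(v,(ray(w,180,v,.082)[:2]-K)@d)
for u in(186.5,187.5):print((ray(w,u,245,.082)[:2]-K)@n)
s=robot.read_state();print(s["position"])
```

```text
9.52455296447004
-0.0049356578461346185 -0.0049356578461346185
214 -0.025793352390965987
215 -0.025089512756884515
216 -0.024384518210547233
280 0.02327463615881633
281 0.02406125983548656
0.004252884979338994
0.0049542048506275825
[0.53948618 0.02692234 0.17089833]
```

The bar is centred on the expected axis to within about 0.5 mm, with yaw near 9.5° (0.08 rad off the holder's x). I'll zoom in on the cam to find the notch.

Run:
```python
from h import *
im=cv2.imread("pics/w6.png"); a=cv2.resize(im[185:295,60:250],None,fx=4,fy=4,interpolation=2)
sc=robot.get_image("scene"); cv2.imwrite("pics/s6.png",sc); b=cv2.resize(sc[200:275,240:340],None,fx=4,fy=4,interpolation=2)
o=np.zeros((a.shape[0]+10,800,3),np.uint8); o[:440,:760]=a; cv2.imwrite("pics/z6.png",cv2.resize(np.vstack([o[:440,:800],np.pad(b,((0,0),(0,400),(0,0)))]),(640,592)))
```

```text
(no output)
```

View pics/z6.png

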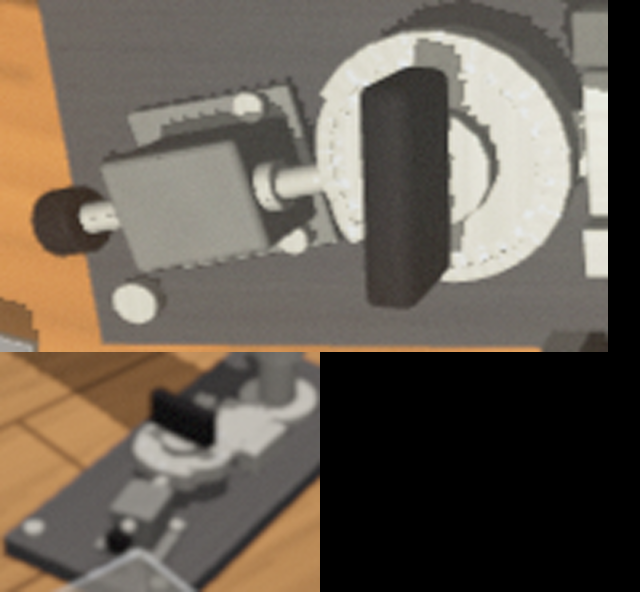

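Run:
```python
from h import *
K=np.array([.5682,-.0665])
for n in("w4","w6"):
    w=robot.camera_model("wrist"); w["extrinsics"]=np.load(n+".npy"); g=cv2.cvtColor(cv2.imread(f"pics/{n}.png"),cv2.COLOR_BGR2GRAY)
    for a in range(-80,44,4):
        r=[]
        for rad in (.024,.026,.028,.030,.032,.034,.037):
            t=np.radians(a); u,v=proj(w,(K[0]+rad*np.cos(t),K[1]+rad*np.sin(t),.046)); r.append(int(cv2.getRectSubPix(g,(1,1),(float(u),float(v)))[0,0]))
        print(n,a,r)
w["extrinsics"]=np.load("w6.npy")
for z,u,v in((.04,60+95/3.37,185+215/3.2),(.04,60+325/3.37,185+178/3.2)): print(ray(w,u,v,z)[:2]-K)
```

```text
w4 -80 [226, 228, 221, 222, 93, 96, 79]
w4 -76 [225, 224, 206, 218, 118, 109, 77]
w4 -72 [224, 218, 220, 222, 201, 193, 183]
w4 -68 [226, 224, 218, 219, 224, 217, 218]
w4 -64 [226, 225, 220, 222, 191, 192, 189]
w4 -60 [223, 219, 219, 215, 100, 151, 72]
w4 -56 [223, 221, 221, 210, 96, 152, 73]
w4 -52 [223, 212, 208, 220, 112, 142, 144]
w4 -48 [187, 221, 209, 221, 168, 122, 160]
w4 -44 [117, 216, 218, 225, 193, 88, 160]
w4 -40 [64, 152, 221, 232, 219, 100, 113]
w4 -36 [63, 64, 168, 221, 189, 114, 113]
w4 -32 [66, 63, 61, 99, 112, 113, 110]
w4 -28 [66, 66, 64, 65, 80, 111, 107]
w4 -24 [69, 68, 67, 65, 64, 65, 106]
w4 -20 [70, 68, 69, 68, 64, 63, 65]
w4 -16 [66, 68, 69, 69, 68, 66, 68]
w4 -12 [64, 65, 67, 70, 71, 70, 66]
w4 -8 [59, 62, 61, 64, 65, 68, 71]
w4 -4 [57, 55, 56, 58, 60, 61, 63]
w4 0 [58, 57, 56, 56, 56, 56, 76]
w4 4 [58, 57, 56, 56, 60, 93, 113]
w4 8 [59, 56, 56, 104, 116, 114, 113]
w4 12 [64, 69, 154, 220, 132, 114, 113]
w4 16 [197, 209, 223, 222, 128, 114, 112]
w4 20 [206, 231, 223, 224, 111, 115, 111]
w4 24 [223, 223, 223, 221, 126, 113, 114]
w4 28 [225, 224, 222, 223, 126
[... 726 characters left out ...]
 [67, 65, 67, 64, 61, 58, 100]
w6 -20 [69, 66, 64, 66, 63, 65, 61]
w6 -16 [64, 65, 66, 67, 64, 65, 64]
w6 -12 [61, 64, 65, 66, 67, 65, 64]
w6 -8 [54, 58, 59, 63, 64, 66, 66]
w6 -4 [55, 53, 54, 55, 56, 59, 62]
w6 0 [56, 55, 53, 53, 54, 53, 62]
w6 4 [53, 53, 57, 55, 54, 76, 109]
w6 8 [57, 55, 56, 69, 103, 112, 109]
w6 12 [61, 68, 125, 216, 115, 112, 108]
w6 16 [205, 207, 213, 217, 124, 111, 109]
w6 20 [225, 226, 217, 220, 108, 110, 111]
w6 24 [219, 216, 211, 216, 128, 111, 109]
w6 28 [221, 220, 219, 222, 114, 112, 112]
w6 32 [223, 229, 214, 216, 128, 110, 111]
w6 36 [224, 222, 222, 220, 125, 107, 113]
w6 40 [220, 218, 215, 217, 121, 110, 111]
[ 0.03938419 -0.08803507]
[ 0.01473011 -0.03412757]
```

The cam's lifting ramp ends at azimuth about -33° and the rim is cut away just after it. The pin axis is at about -67°, so the drop should come after roughly 40–45° (~0.75 rad) clockwise. I'll turn with the jaws set just loose on the bar, which avoids squeezing it. First, over the knob.

step_arm --targets '[{"tx":0.16,"ty":-0.52,"tz":0,"spin":-0.25,"fingers":0},{"tx":0.16,"ty":-0.52,"tz":0,"spin":-0.25,"fingers":0},{"tx":0.16,"ty":-0.52,"tz":0,"spin":0,"fingers":0},{"tx":0,"ty":0,"tz":0,"spin":0,"fingers":0},{"tx":0,"ty":0,"tz":-0.5,"spin":0,"fingers":0},{"tx":0,"ty":0,"tz":-0.4,"spin":0,"fingers":0},{"tx":0,"ty":0,"tz":0,"spin":0,"fingers":0},{"tx":0,"ty":0,"tz":0,"spin":0,"fingers":0}]'

```text
t: 11.45
position: [0.5692, -0.0666, 0.1178]
ee_rot: [[-0.17, 0.985, 0.0], [0.985, 0.17, 0.0], [0.0, 0.0, -1.0]]
force: [-0.3, 0.2, 0.2]
width: 0.497
```

step_arm --targets '[{"tx":-0.015,"ty":0,"tz":-0.4,"spin":0,"fingers":0},{"tx":0,"ty":0,"tz":-0.4,"spin":0,"fingers":0},{"tx":0,"ty":0,"tz":-0.27,"spin":0,"fingers":0},{"tx":0,"ty":0,"tz":0,"spin":0,"fingers":0},{"tx":0,"ty":0,"tz":0,"spin":0,"fingers":0.5},{"tx":0,"ty":0,"tz":0,"spin":0,"fingers":0.5},{"tx":0,"ty":0,"tz":0,"spin":0,"fingers":0.6},{"tx":0,"ty":0,"tz":0,"spin":0,"fingers":0.6},{"tx":0,"ty":0,"tz":0,"spin":0,"fingers":0.66},{"tx":0,"ty":0,"tz":0,"spin":0,"fingers":0.66},{"tx":0,"ty":0,"tz":0,"spin":0,"fingers":0.66}]'

```text
t: 12.82
position: [0.5692, -0.0675, 0.0544]
ee_rot: [[-0.169, 0.986, 0.003], [0.986, 0.169, -0.0], [-0.0, 0.003, -1.0]]
force: [-0.4, 0.8, 5.4]
width: 0.168
```

Run:
```python
from h import *
s=robot.read_state(); print(s["t"],s["position"],s["force"],s["moment"],s["width"],s["qpos"])
im=robot.get_image("wrist"); cv2.imwrite("pics/w7.png",im)
```

```text
12.825 [ 0.56919771 -0.06745177  0.0543866 ] [-0.39710184  0.80295905  5.40563153] [ 0.04138089  0.04649115 -0.02107557] 0.16796541993514186 [-0.10944905  0.66174798  0.19940172  1.86430871 -0.2073962   0.63294299
  1.95699661]
```

View pics/w7.png

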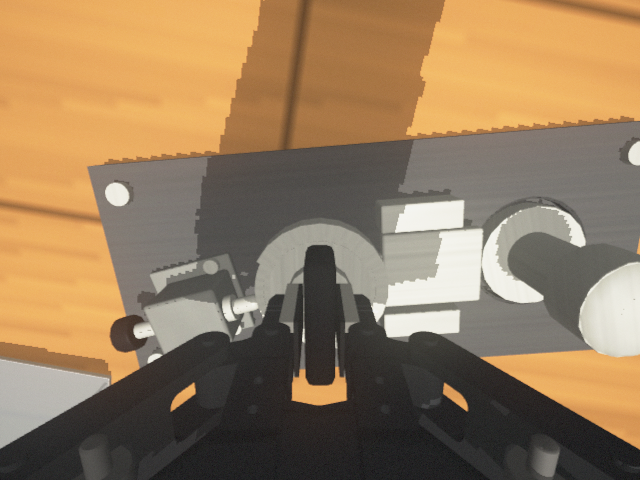

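The bar (u≈305–335) sits between the pads (u≈297 and 343) with slight play, and the pin bracket is on the left. The vertical force suggests the tips touch the cam, so I'll raise 4 mm and start turning.

step_arm --targets '[{"tx":-0.01,"ty":0.01,"tz":0.07,"spin":0,"fingers":0.66},{"tx":0,"ty":0,"tz":0,"spin":0,"fingers":0.68},{"tx":0,"ty":0,"tz":0,"spin":0,"fingers":0.68},{"tx":0,"ty":0,"tz":0,"spin":0,"fingers":0.68}]'

```text
t: 13.38
position: [0.5672, -0.0667, 0.0571]
ee_rot: [[-0.169, 0.986, -0.0], [0.986, 0.169, -0.0], [0.0, -0.0, -1.0]]
force: [-0.4, -0.7, 0.5]
width: 0.163
```

step_arm --targets '[{"tx":0,"ty":0,"tz":0,"spin":-0.3,"fingers":0.68},{"tx":0,"ty":0,"tz":0,"spin":-0.3,"fingers":0.68},{"tx":0,"ty":0,"tz":0,"spin":-0.3,"fingers":0.68},{"tx":0,"ty":0,"tz":0,"spin":-0.3,"fingers":0.68},{"tx":0,"ty":0,"tz":0,"spin":0,"fingers":0.68}]'

```text
t: 14.0
position: [0.5677, -0.0673, 0.0573]
ee_rot: [[0.039, 0.999, 0.001], [0.999, -0.039, -0.001], [-0.001, 0.001, -1.0]]
force: [1.6, -2.9, -1.5]
width: 0.162
```

```bash
cat > st.py <<'E'
from h import *
s=robot.read_state(); R=np.array(s["ee_rot"]); print(s["t"],np.round(s["position"],4),"jaw",round(np.degrees(np.arctan2(R[1,0],R[0,0])),1),np.round(s["force"],1),np.round(s["moment"],3),round(s["width"],3),"q7",round(s["qpos"][6],2))
E
python3 st.py
```

```text
14.0 [ 0.5677 -0.0673  0.0573] jaw 87.8 [ 1.6 -2.9 -1.5] [-0.483 -0.423  0.104] 0.162 q7 1.79
```

step_arm --targets '[{"tx":0,"ty":0,"tz":0,"spin":-0.3,"fingers":0.68},{"tx":0,"ty":0,"tz":0,"spin":-0.3,"fingers":0.68},{"tx":0,"ty":0,"tz":0,"spin":-0.3,"fingers":0.68},{"tx":0,"ty":0,"tz":0,"spin":-0.3,"fingers":0.68},{"tx":0,"ty":0,"tz":0,"spin":-0.3,"fingers":0.68},{"tx":0,"ty":0,"tz":0,"spin":0,"fingers":0.68}]'

```text
t: 14.75
position: [0.5676, -0.0675, 0.0573]
ee_rot: [[0.296, 0.955, 0.001], [0.955, -0.296, -0.001], [-0.001, 0.001, -1.0]]
force: [1.7, -4.2, -1.0]
width: 0.158
```

```bash
python3 st.py; python3 -c "
from h import *
cv2.imwrite('pics/w8.png',robot.get_image('wrist'))"
```

```text
14.75 [ 0.5676 -0.0675  0.0573] jaw 72.8 [ 1.7 -4.2 -1. ] [-0.638 -0.259  0.054] 0.158 q7 1.59
```

step_arm --targets '[{"tx":0,"ty":0,"tz":0,"spin":-0.3,"fingers":0.68},{"tx":0,"ty":0,"tz":0,"spin":-0.3,"fingers":0.68},{"tx":0,"ty":0,"tz":0,"spin":0,"fingers":0.68}]'

```text
t: 15.18
position: [0.5674, -0.0674, 0.0573]
ee_rot: [[0.394, 0.919, 0.0], [0.919, -0.394, -0.001], [-0.001, 0.0, -1.0]]
force: [0.8, -3.5, -0.4]
width: 0.159
```

```bash
python3 st.py; python3 -c "
from h import *
cv2.imwrite('pics/w9.png',robot.get_image('wrist'))"
```

```text
15.175 [ 0.5674 -0.0674  0.0573] jaw 66.8 [ 0.8 -3.5 -0.4] [-0.788 -0.258  0.03 ] 0.159 q7 1.51
```

Run:
```python
from h import *
w=robot.camera_model("wrist"); print(proj(w,(.5682+.0394,-.0665-.088,.04)), proj(w,(.5682+.0147,-.0665-.034,.04)))
a=cv2.imread("pics/w8.png"); b=cv2.imread("pics/w9.png")
cv2.imwrite("pics/z9.png",cv2.resize(np.hstack([a[180:480,100:500],b[180:480,100:500]]),(800,300)))
```

```text
(np.float64(203.4289801404442), np.float64(403.7749038640312)) (np.float64(271.648713160807), np.float64(334.5342172405317))
```

View pics/z9.png

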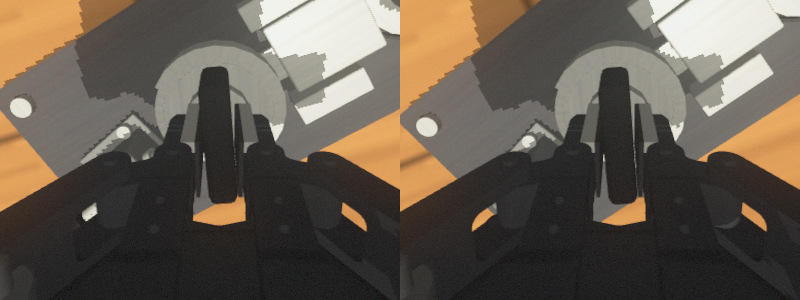

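The crops show the bar turning with the pads, tilted a few degrees against them, but the gripper hides the pin. I've used all 12 views, so from here I rely on numbers. I'll continue toward the predicted angle in small steps.

step_arm --targets '[{"tx":0.01,"ty":0.01,"tz":0,"spin":-0.3,"fingers":0.68},{"tx":0,"ty":0,"tz":0,"spin":-0.3,"fingers":0.68}]'

```text
t: 15.48
position: [0.5675, -0.0674, 0.0573]
ee_rot: [[0.49, 0.872, -0.001], [0.872, -0.49, -0.001], [-0.001, 0.0, -1.0]]
force: [0.4, -5.4, -0.6]
width: 0.161
```

```bash
python3 st.py
```

```text
15.475 [ 0.5675 -0.0674  0.0573] jaw 60.7 [ 0.4 -5.4 -0.6] [-1.169  0.049  0.074] 0.161 q7 1.43
```

step_arm --targets '[{"tx":0,"ty":0,"tz":0,"spin":-0.3,"fingers":0.68}]'

```text
t: 15.6
position: [0.5675, -0.0671, 0.0573]
ee_rot: [[0.535, 0.845, -0.001], [0.845, -0.535, -0.001], [-0.001, -0.0, -1.0]]
force: [0.2, -6.3, 0.5]
width: 0.16
```

```bash
python3 st.py
```

```text
15.6 [ 0.5675 -0.0671  0.0573] jaw 57.7 [ 0.2 -6.3  0.5] [-1.257  0.066  0.052] 0.16 q7 1.39
```

step_arm --targets '[{"tx":0,"ty":0,"tz":0,"spin":-0.2,"fingers":0.68},{"tx":0,"ty":0,"tz":0,"spin":0,"fingers":0.68}]'

```text
t: 15.85
position: [0.5675, -0.0673, 0.0573]
ee_rot: [[0.563, 0.827, -0.001], [0.827, -0.563, -0.001], [-0.001, 0.0, -1.0]]
force: [-0.4, -4.6, 0.5]
width: 0.159
```

```bash
python3 st.py; python3 -c "
from h import *
cv2.imwrite('pics/w10.png',robot.get_image('wrist')); cv2.imwrite('pics/s10.png',robot.get_image('scene'))"
```

```text
15.85 [ 0.5675 -0.0673  0.0573] jaw 55.8 [-0.4 -4.6  0.5] [-1.141  0.056  0.034] 0.159 q7 1.36
```

```bash
cat > pin.py <<'E'
import sys
from h import *
m=robot.camera_model("scene"); K=np.array([.5682,-.0665]); d=np.array([.0394,-.088]); d/=np.linalg.norm(d)
b=lambda r:np.array(proj(m,(*(K+d*r),.04)))
print("pred btn",b(.0965),"px per mm outward",(b(.1)-b(.09))/10)
def cen(f):
    g=255-cv2.cvtColor(cv2.imread(f),cv2.COLOR_BGR2GRAY).astype(float); u,v=np.round(b(.0965)).astype(int)
    p=g[v-9:v+10,u-9:u+10]; q=np.clip(p-205,0,None); Y,X=np.mgrid[:19,:19]
    return int(p.max()),q.sum(), (q*X).sum()/q.sum()+u-9,(q*Y).sum()/q.sum()+v-9
for f in sys.argv[1:]: print(f,cen(f))
E
python3 pin.py pics/scene0.png pics/s6.png pics/s10.png
python3 - <<'E'
import cv2
for f in("s6","s10"): print(cv2.cvtColor(cv2.imread(f"pics/{f}.png"),cv2.COLOR_BGR2GRAY)[248:272:1,266:292:1])
E
```

```text
pred btn [277.69526345 256.30553919] px per mm outward [-0.22351945  0.28626586]
pics/scene0.png (247, np.float64(975.0), np.float64(276.48), np.float64(259.09435897435895))
pics/s6.png (243, np.float64(943.0), np.float64(276.474019088017), np.float64(259.0731707317073))
pics/s10.png (240, np.float64(873.0), np.float64(277.524627720504), np.float64(257.91752577319585))
[[ 93  93  94  94  94  93  94  96 108 126 135 140 141 141 140 141 142 142
  141 141 142 143 139 131 107  82]
 [ 94  94  93  94  94  93  93  93 100 110 122 127 132 137 139 141 142 142
  143 142 143 142 132 114  86  70]
 [ 94  93  92  94  93  93  92  89  86  87  93 102 107 116 124 129 134 137
  141 143 142 138 121  94  71  65]
 [ 96  95  94  93  93  94  91  90  80  76  73  76  85 102 115 113 111 118
  127 133 134 124 101  77  64  62]
 [ 94  92  93  94  94  95  95  91  84  74  70  78 104 134 142 125 100  93
  100 109 111 101  80  65  64  66]
 [ 93  93  95  95  95  94  95  92  84  72  67  91 135 167 174 152 111  80
   77  83  85  78  68  62  63  66]
 [ 96  92  94  94  94  96  93  90  85  68  57  87 137 171 176 153 115  78

[... 3805 characters left out ...]
27 124 124
  127 138 155 168 167 154 126  98]
 [ 97  95  94  97  99 105 115 130 147 154 151 143 132 122 121 122 122 120
  119 118 126 146 160 160 143 116]
 [ 96  96  98 108 125 140 154 160 156 147 135 125 118 118 120 123 124 123
  120 115 113 123 139 156 158 145]
 [ 92 105 123 140 157 164 162 154 142 133 125 123 121 122 124 126 126 124
  124 118 113 113 121 141 156 160]
 [ 97 128 153 162 162 156 146 136 130 126 126 126 125 126 127 127 127 126
  125 120 116 117 121 129 140 153]
 [123 144 155 152 143 135 130 128 127 126 127 127 128 126 128 126 128 126
  124 119 120 127 134 137 140 143]
 [137 136 132 125 122 121 123 125 128 128 127 128 126 127 127 127 127 127
  124 119 123 136 144 146 145 140]]
```

In the scene view the button moved (+1.05,-1.16) px, about 4.4 mm inward, so the pin has dropped into the notch. I'll open, rise and check again.

step_arm --targets '[{"tx":0,"ty":0,"tz":0,"spin":0,"fingers":0.2},{"tx":0,"ty":0,"tz":0,"spin":0,"fingers":0.2},{"tx":0,"ty":0,"tz":0,"spin":0,"fingers":0.2},{"tx":0,"ty":0,"tz":0.3,"spin":0,"fingers":0.2},{"tx":0,"ty":0,"tz":0.6,"spin":0,"fingers":0.2},{"tx":0,"ty":0,"tz":0.8,"spin":0,"fingers":0.2},{"tx":-0.3,"ty":0.3,"tz":0.6,"spin":0.8,"fingers":0.2},{"tx":0,"ty":0.3,"tz":0,"spin":0.9,"fingers":0.2},{"tx":0,"ty":0.3,"tz":0,"spin":0.9,"fingers":0.2},{"tx":0,"ty":0.3,"tz":0,"spin":0.9,"fingers":0.2},{"tx":0,"ty":0.3,"tz":0,"spin":0.9,"fingers":0.2},{"tx":0,"ty":0,"tz":0,"spin":0,"fingers":0.2}]'

```text
t: 17.45
position: [0.5502, 0.0253, 0.1963]
ee_rot: [[-0.17, 0.985, 0.001], [0.985, 0.17, 0.001], [0.001, 0.001, -1.0]]
force: [-0.3, -0.5, -0.3]
width: 0.401
```

```bash
python3 st.py
python3 - <<'E'
from h import *
w=robot.camera_model("wrist"); im=robot.get_image("wrist"); np.save("w11.npy",np.array(w["extrinsics"])); cv2.imwrite("pics/w11.png",im); cv2.imwrite("pics/s11.png",robot.get_image("scene"))
K=np.array([.5682,-.0665]); d=np.array([.0394,-.088]); d/=np.linalg.norm(d)
for n in("w4","w6","w11"):  # button outer end along the pin axis; stake foot/head lateral
    w["extrinsics"]=np.load(n+".npy"); g=cv2.cvtColor(cv2.imread(f"pics/{n}.png"),cv2.COLOR_BGR2GRAY)
    row=[int(cv2.getRectSubPix(g,(1,1),tuple(map(float,proj(w,(*(K+d*r),.04)))))[0,0]) for r in np.arange(.08,.112,.001)]; print(n,row)
print("stake foot/head pred",proj(w,(.5397,.0449,.02)),proj(w,(.5397,.0449,.082)))
hsv=cv2.cvtColor(im,cv2.COLOR_BGR2HSV)
for z in (.02,.074):
    u,v=map(int,proj(w,(.5397,.0449,z))); print(cv2.cvtColor(im,cv2.COLOR_BGR2GRAY)[v,max(0,u-50):u+50:2].tolist())
E
python3 pin.py pics/s6.png pics/s10.png pics/s11.png
```

```text
17.45 [0.5502 0.0253 0.1963] jaw 99.8 [-0.3 -0.5 -0.3] [-0.068 -0.001 -0.02 ] 0.401 q7 1.76
w4 [155, 155, 156, 156, 155, 155, 156, 157, 156, 158, 186, 201, 198, 215, 214, 202, 194, 208, 214, 188, 77, 54, 55, 60, 69, 65, 66, 64, 63, 63, 62, 62]
w6 [149, 152, 151, 152, 152, 152, 152, 152, 151, 151, 169, 188, 189, 207, 210, 206, 197, 201, 209, 190, 87, 51, 53, 57, 63, 62, 59, 62, 62, 60, 60, 61]
w11 [153, 154, 154, 154, 152, 153, 153, 156, 154, 162, 195, 212, 212, 212, 208, 180, 97, 54, 57, 62, 66, 63, 62, 63, 64, 63, 63, 66, 107, 155, 168, 168]
stake foot/head pred (np.float64(340.8386511809617), np.float64(210.69443864204757)) (np.float64(345.8101199304518), np.float64(226.5341345483888))
[149, 149, 148, 149, 147, 149, 152, 149, 149, 145, 145, 146, 141, 142, 149, 149, 148, 91, 91, 121, 129, 135, 135, 140, 144, 145, 144, 145, 148, 145, 146, 148, 145, 145, 142, 141, 136, 137, 130, 224, 232, 87, 112, 118, 116, 116, 116, 118, 115, 118]
[232, 233, 233, 233, 233, 234, 233, 234, 232, 233, 232, 221, 233, 158, 126, 134, 134, 136, 138, 143, 139, 147, 142, 143, 150, 151, 150, 147, 151, 147, 148, 222, 218, 185, 152, 140, 139, 134, 141, 112, 117, 115, 115, 117, 117, 116, 116, 115, 117, 116]
pred btn [277.69526345 256.30553919] px per mm outward [-0.22351945  0.28626586]
pics/s6.png (243, np.float64(943.0), np.float64(276.474019088017), np.float64(259.0731707317073))
pics/s10.png (240, np.float64(873.0), np.float64(277.524627720504), np.float64(257.91752577319585))
pics/s11.png (243, np.float64(916.0), np.float64(277.51528384279476), np.float64(257.9334061135371))
```

Both cameras agree that the pin moved in by 4.1–4.3 mm and stayed there after release. The stake's foot and head are where a seated, upright stake should be, and the keeper slid over the foot. Handing in.

```bash
python3 -c "
from station import robot
print(robot.sign_off())"
```

```text
the job is handed in; nothing more can be done
None
```

The stake is standing in the pocket and the cam knob is locked with the index pin in its notch. I handed the job in at about 17.5 s of the 64 s; sign-off gives no verdict.

- **Stake:** I gripped it by the head and carried it high over the knob. I lowered it until it touched the pocket floor at the expected height, then let go. Afterwards its foot and head were within about 2 px of where a seated, upright stake should appear. The keeper also slid over the foot, which it could not do if the stake were not fully down.
- **Knob:** I turned it clockwise by about 44° of tool rotation, or roughly 40° at the knob, with the jaws held just loose on the bar. There was no squeeze on it, though the contact force between fingers and knob was not measured. Earlier, as the fingers closed, the tips seem to have pressed lightly on the cam (about 5 N), so I raised them 4 mm before turning.
- **Pin:** it moved inward about 4.3 mm in the scene camera and 4.1 mm in the wrist camera. The scene reading was unchanged after release. With a start of 0 to 1 mm, that puts it above the 3.5 mm limit.
- **At the end:** the gripper was clear, about 0.2 m up, with no contact force.

**Less certain:**
- The gripper hid the pin from the wrist camera while turning, and I had used all 12 picture views. The last checks were therefore pixel measurements, not viewed pictures.
- I did not re-measure the block, hammer and tub at the end; the arm never went near them.
- Two early move calls were refused for a format mistake, and two measuring scripts stopped with an error. Neither moved anything.

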